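# Make up the two hardness-check sets on their stands

### The job

Make up the two hardness-check sets. On the blue-rimmed stand put the large steel disc inside the rim, the green specimen in the middle of it and, to weight it down, the brass collar upright and centred on the specimen; on the yellow-rimmed stand put the small steel disc inside the rim and the black specimen in the middle of it. Everything keeps its upper face up and is set down rather than dropped; leave the silver collar and the oblong steel block where they are.

Things in the scene. Friction and masses are not known exactly. Their poses are not given: they have to be found in the camera images.
- blue_stand_seat (a point): the low round blue stand with a raised blue rim and a bare metal seat, fixed to the bench: 96 mm across, flat seat 6 mm above the bench, surrounded by a blue rim 4 mm high, 72 mm inside and 84 mm outside diameter. The point is the centre of the seat (6 mm above the bench top, 4 mm below the rim's top), z up.
- yellow_stand_seat (a point): the low round yellow stand with a raised yellow rim and a bare metal seat, fixed to the bench: 84 mm across, flat seat 6 mm above the bench, surrounded by a yellow rim 4 mm high, 60 mm inside and 72 mm outside diameter. The point is the centre of the seat (6 mm above the bench top, 4 mm below the rim's top), z up.
- large_disc: the larger bright steel reference disc, 62 mm diameter, 12 mm high, about 0.28 kg, lying flat. On a stand it sticks up 8 mm above the rim. Origin at the centre of its underside, z up; it starts on the bare bench (z = 0) or on the 2.5 mm dark mat.
- small_disc: the smaller bright steel reference disc, 50 mm diameter, 12 mm high, about 0.18 kg, lying flat. On a stand it sticks up 8 mm above the rim. Origin at the centre of its underside, z up; it starts on the bare bench (z = 0) or on the 2.5 mm dark mat.
- green_specimen: round green resin specimen with a small metal section in its upper face, 30 mm diameter, 15 mm high, about 16 g, lying flat. Origin at the centre of its underside, z up; it starts on the bare bench (z = 0) or on the 2.5 mm dark mat.
- black_specimen: round black resin specimen with a small metal section in its upper face, 30 mm diameter, 16 mm high, about 17 g, lying flat. Origin at the centre of its underside, z up; it starts on the bare bench (z = 0) or on the 2.5 mm dark mat.
- brass_collar: brass (yellow) turned collar, standing upright, wider end down: 26 mm diameter up to 9.5 mm height, 21.6 mm above that, 22 mm high, bored through, about 70 g. Origin at the centre of its underside, z up; it starts on the bare bench (z = 0) or on the 2.5 mm dark mat.
- silver_collar: bystander: bare steel (silver) turned collar, 30 mm diameter, 16 mm high, loose; must stay where it is. Origin at the centre of its underside, z up; it starts on the bare bench (z = 0) or on the 2.5 mm dark mat.
- steel_block: bystander: oblong bright steel block, 35 x 60 x 10 mm, lying flat and loose; must stay where it is. Origin at the centre of its underside, z up; it starts on the bare bench (z = 0) or on the 2.5 mm dark mat.

How it is judged (in metres and radians):
At the end, for the whole second after the job is handed in: discs flat on their seats inside the rims; specimens flat on their discs within 12 mm of centre, brass collar upright on the green specimen within 8 mm (heights within 3 mm, tilts under 0.08 rad), all at rest; silver collar and steel block within 15 mm of where they stood (horizontal distance between large_disc and blue_stand_seat below 0.008 m and z of large_disc in the frame of blue_stand_seat between -0.003 and 0.003 m and angle between each of large_disc, green_specimen, brass_collar, small_disc, black_specimen's own z axis and vertical below 0.08 rad and horizontal distance between green_specimen and large_disc below 0.012 m and z of green_specimen in the frame of large_disc between 0.009 and 0.015 m and horizontal distance between brass_collar and green_specimen below 0.008 m and z of brass_collar in the frame of green_specimen between 0.012 and 0.018 m and horizontal distance between small_disc and yellow_stand_seat below 0.008 m and z of small_disc in the frame of yellow_stand_seat between -0.003 and 0.003 m and horizontal distance between black_specimen and small_disc below 0.012 m and z of black_specimen in the frame of small_disc between 0.009 and 0.015 m and linear speed of each of large_disc, black_specimen, small_disc, green_specimen, brass_collar below 0.01 m/s); the robot touches nothing.
It fails at once if the silver collar is moved more than 15 mm (distance of silver_collar from where it was at the start of the episode above 0.015 m).
It fails at once if the steel block is moved more than 15 mm (distance of steel_block from where it was at the start of the episode above 0.015 m).
It fails at once if a piece is dropped: it moves faster than 0.6 m/s out of the fingers (a fall of about 2 cm) ((linear speed of large_disc above 0.6 m/s and contact force between the fingers and large_disc below 0.01 N) or (linear speed of black_specimen above 0.6 m/s and contact force between the fingers and black_specimen below 0.01 N) or (linear speed of small_disc above 0.6 m/s and contact force between the fingers and small_disc below 0.01 N) or (linear speed of green_specimen above 0.6 m/s and contact force between the fingers and green_specimen below 0.01 N) or (linear speed of brass_collar above 0.6 m/s and contact force between the fingers and brass_collar below 0.01 N)).
It also fails if it takes over 128 s, if anything falls off the work surface, if the arm or the gripper's body presses on something with over 40 N, if the wrist force passes 120 N, or if a joint passes its speed limit or range.

### The arm

A 6-joint arm with a two-finger parallel gripper is mounted at the origin on a cart in front of the work surface, level with it; the furniture and walls round the work are solid. World frame = base frame: x ahead of the robot, y to its left, z up, the work surface at z = 0. Lengths are in mm, angles in degrees, forces in N, time in s.
With the tool pointing down it reaches from about 350 to 925 mm from the base axis. Payload 6.4 kg.
Tool frame: the origin (TCP) lies at the very end of the fingers, on their centre line; the grasp point (between the pads) lies robot.grip_point_offset behind it (robot.grip_point_offset is the distance from the TCP to the grasp point, in mm); z points along the fingers, y is the line along which they close (so a half turn about z gives the same grasp; the last joint's range is limited). The gripper opens to 85 mm and grips with 20 to 120 N. Pads are 22 mm wide; open, the fingers measure 114 mm over their backs; the gripper's body (76 mm by 85 mm) begins 54 mm behind the grasp point. The pads swing forward as they close: fully open they stand 13 mm farther back than shut.
Start: joints at [-77.011, 14.043, 89.255, -0, 76.702, -9.975], TCP at [253.606, -598.496, 231.29] pointing down, gripper open.
Joint ranges: [-179.41, 179.41], [-58.25, 129.5], [7.25, 145.43], [-54.29, 234.29], [11.92, 165.04], [-157.13, 157.13]. Speed limits (degrees/s): [147.25, 147.25, 180, 180, 180, 180].

### API

Orientations are given as a 3x3 rotation matrix whose columns are the frame's x, y, z axes.
In Python, from rig import robot gives the robot as it stands.
- The arm moves only by the shell command python3 -m pendant 'ROWS' [FORCE]. ROWS is JSON, a list of rows, each a list of 3 entries, a list of its own where there are three numbers: the shift along the tool's x, y, z in m, then the turn, a rotation vector about the tool's x, y, z in rad, then the finger opening in m, from 0 to 0.0854. A call has 1 to 20 rows; each row is the pose to reach, as a shift and turn from the pose commanded when the call began, along the tool's axes at that moment; what a row does not reach only later rows make up. A row lasts 1/10 s, in which the tool goes at most 50 mm and 8.59 degrees, less where a joint would pass 70% of its speed; a pose out of reach is approached as far as the arm can. A call with a gripper value outside its range is refused whole. The fingers move at their own pace and stop on an object; FORCE is the grip in N (left out, the last holds). Time passes only in rows, so rows that repeat a pose let the fingers close. It gives the time, the measured TCP pose, the force, the opening and the grip force at its end, in the units of the state.
- robot.sense(): the state, without advancing time (a new reading comes with each control period).
- robot.snapshot(name): name is "side" or "top"; returns (picture, depth): 420x560x3 uint8, red, green, blue; 420x560 float32, mm along the optical axis (not along the pixel's ray), 0 where there is no reading.
- robot.camera_params(name): a dict with "camera_matrix" (3x3 intrinsics, pixels), "view" (4x4, takes a point from world to camera coordinates). Camera axes: x right, y down, z forward; pixel columns grow to the right and rows downward; lengths in mm; the calibration is good to about 2 mm. A picture is of the moment at which its call begins. camera_params takes no time and is no camera call.
- robot.hand_in(): hands the job in; it is judged then, once.
The state is a dict: "t": time; "q": joint angles; "qvel": joint speeds; "joint_efforts": joint torques, N m; "eef_pos": TCP position; "tcp_rot": TCP orientation; "contact_force": force on the tool from outside, world axes, zero at the start; "torque": the same for the moment, N m; "grip_width": opening from 0.0 (shut) to 1.0 (fully open); "grip_force": force on a finger pad.
Only numpy, scipy, OpenCV 4.12 (cv2) and the standard library are available. Lean on these libraries where they do the work, as an engineer would, in place of code of your own. Each camera call takes 0.05 s, during which the arm holds its last target. There are 200 camera calls.

## Working session

There is one attempt and no reset: what is moved stays moved. The work goes in short steps, Python scripts to look and compute and a shell command to move; the robot and the scene stay as the last step left them, time stands still between calls to the robot, and variables do not carry over. Pictures are saved under pics/ and viewed, at most 16 in all, crops included, and the job is handed in when it is done.

```bash
ls; mkdir -p pics; cat > h.py <<'E'
import numpy as np, cv2
from rig import robot
def shot(n,tag):
    p,d=robot.snapshot(n); cv2.imwrite(f'pics/{tag}.png',p[:,:,::-1]); np.save(f'pics/{tag}.npy',d); return p,d
def world(n,u,v,z):
    c=robot.camera_params(n);K=np.array(c['camera_matrix']);V=np.array(c['view'])
    r=V[:3,:3].T@np.linalg.inv(K)@[u,v,1]; o=-V[:3,:3].T@V[:3,3]
    return o+r*(z-o[2])/r[2]
def cloud(n,d):
    c=robot.camera_params(n);K=np.array(c['camera_matrix']);V=np.array(c['view'])
    v,u=np.mgrid[:d.shape[0],:d.shape[1]]
    P=np.stack([(u-K[0,2])/K[0,0]*d,(v-K[1,2])/K[1,1]*d,d],-1)
    return (P-V[:3,3])@V[:3,:3]
E
python3 - <<'E'
from h import *
p,d=shot('top','top0'); shot('side','side0')
print(robot.sense(),robot.grip_point_offset)
for n in('top','side'):
    c=robot.camera_params(n);print(np.round(c['camera_matrix'],1),np.round(c['view'],3))
P=cloud('top',d);print(P[::60,::80].round())
E
```

```text
pics
{'t': 0.1, 'q': array([-7.70095842e+01,  1.40790087e+01,  8.93189273e+01,  8.45815189e-04,
        7.67039882e+01, -9.97334983e+00]), 'qvel': array([ 0.04007458, -0.04910107, -0.29796085, -0.10127043,  0.03491877,
       -0.05991034]), 'joint_efforts': array([-8.65074890e-04, -4.30673575e+01, -3.27129185e+01, -1.41915157e-04,
        2.80916713e-03, -2.50109701e-05]), 'eef_pos': array([ 253.50720681, -597.96643881,  230.29352339]), 'tcp_rot': array([[ 9.20753163e-01,  3.90145439e-01, -3.85879742e-04],
       [ 3.90145497e-01, -9.20751582e-01,  1.73661686e-03],
       [ 3.22233766e-04, -1.74954471e-03, -9.99998418e-01]]), 'contact_force': array([-0.28395186, -0.03645255,  0.1577163 ]), 'torque': array([-0.00797872, -0.03511298, -0.02869144]), 'grip_force': 0.0, 'grip_width': 0.9983896420934782} 18.700000000000003
[[507.    0.  277.2]
 [  0.  507.  207.4]
 [  0.    0.    1. ]] [[-1.80000e-02 -1.00000e+00  7.00000e-03 -3.46620e+01]
 [-9.91000e-01  1.70000e-02 -1.30000e-01  5.64512e+02]
 [ 1.30000e-01 -1.00000e-02 -9.91000e-01  1.26542e+03]
 [ 0.00000e+00  0.00000e+00  0.00000e+00  
[... 1441 characters left out ...]
0e+02  2.630e+02  1.000e+00]
  [ 4.840e+02  5.300e+01  6.000e+00]
  [ 4.810e+02 -1.560e+02 -1.000e+00]
  [ 4.770e+02 -3.670e+02 -3.000e+00]
  [ 4.730e+02 -5.760e+02  1.000e+00]]

 [[ 3.440e+02  6.330e+02  7.200e+01]
  [ 3.370e+02  4.660e+02  2.000e+00]
  [ 3.330e+02  2.610e+02  2.000e+00]
  [ 3.290e+02  5.500e+01  1.000e+00]
  [ 3.250e+02 -1.520e+02 -7.000e+00]
  [ 3.220e+02 -3.590e+02 -3.000e+00]
  [ 3.180e+02 -5.650e+02  1.000e+00]]

 [[ 6.000e+01  1.113e+03 -8.580e+02]
  [ 5.400e+01  7.790e+02 -8.530e+02]
  [ 4.800e+01  4.460e+02 -8.510e+02]
  [ 2.670e+02  2.100e+01  5.380e+02]
  [ 2.930e+02 -8.500e+01  7.110e+02]
  [ 2.800e+01 -5.550e+02 -8.530e+02]
  [ 2.000e+01 -8.940e+02 -8.610e+02]]]
```

View pics/top0.png

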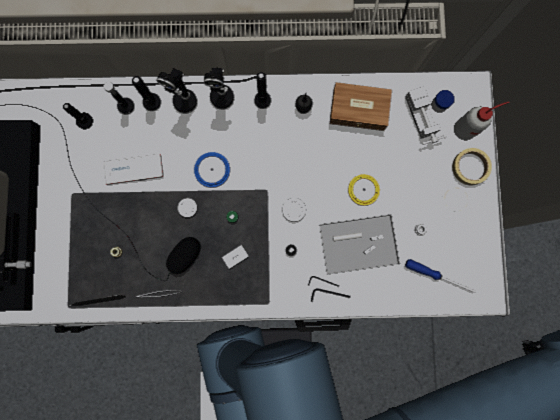

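View pics/side0.png

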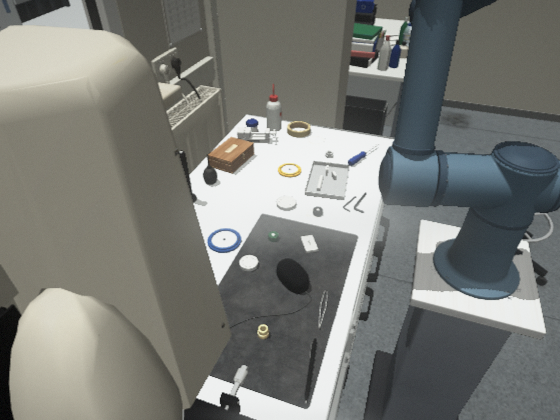

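The top view shows the blue stand at (212,170), yellow stand (364,190), discs at (188,208) and (294,210), green (232,216), black (291,250), brass (116,252), block (235,257) and silver collar (420,229). Next I'll take an enlarged crop for exact centres.

```bash
python3 - <<'E'
from h import *
im=cv2.imread('pics/top0.png')
a=cv2.resize(im[145:275,165:265],None,fx=4,fy=4,interpolation=cv2.INTER_CUBIC)
b=cv2.resize(im[165:265,265:390],None,fx=4,fy=4,interpolation=cv2.INTER_CUBIC)
c=cv2.resize(im[227:277,90:140],None,fx=4,fy=4,interpolation=cv2.INTER_CUBIC)
w=np.zeros((600,800,3),np.uint8)
w[:520,:400]=a; w[:400,400:]=b[:,:400]; w[400:,400:600]=c; 
w[400:600,600:800]=cv2.resize(im[165:215,340:390],None,fx=4,fy=4,interpolation=cv2.INTER_CUBIC)
cv2.imwrite('pics/crop1.png',w)
E
```

```text
(no output)
```

View pics/crop1.png

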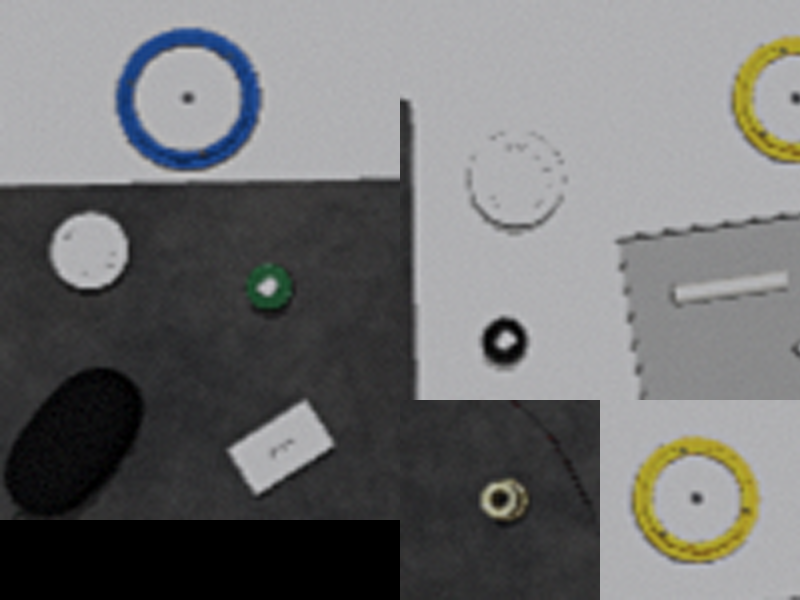

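```bash
python3 - <<'E'
from h import *
d=np.load('pics/top0.npy');P=cloud('top',d)
f=lambda x,y,ox,oy:(x/4+ox-.375,y/4+oy-.375)
for k,(u,v),z in [('blue',f(188,98,165,145),6),('yellow',f(97,98,340,165),6),('small',f(90,250,165,145),14.5),('large',f(117,177,265,165),12),
 ('green',f(269,287,165,145),17.5),('black',f(105,340,265,165),16),('brass',f(101,98,90,227),24.5),('block',f(281,447,165,145),12.5),('silver',(420,229),16)]:
    w=world('top',u,v,z); i,j=int(round(v)),int(round(u))
    # side camera projection
    c=robot.camera_params('side');V=np.array(c['view']);q=np.array(c['camera_matrix'])@(V[:3,:3]@w+V[:3,3])
    print(k,round(u,1),round(v,1),w.round(1),'depthz',np.median(P[i-2:i+3,j-2:j+3,2]).round(1),'side px',(q[:2]/q[2]).round(1), 'r',np.hypot(*w[:2]).round())
# radii check (mm/px)
print(np.linalg.norm(world('top',300,200,12)-world('top',301,200,12)))
E
```

```text
blue 211.6 169.1 [673.2 127.1   6. ] depthz 6.0 side px [223.5 239.1] r 685.0
yellow 363.9 189.1 [ 612.6 -275.3    6. ] depthz 6.2 side px [288.6 169.1] r 672.0
small 187.1 207.1 [571.4 190.1  14.5] depthz 12.5 side px [247.8 261.1] r 602.0
large 293.9 208.9 [562.4 -88.6  12. ] depthz 10.7 side px [285.1 201.2] r 569.0
green 231.9 216.4 [544.8  73.3  17.5] depthz 17.3 side px [272.6 234.1] r 550.0
black 290.9 249.6 [455.9 -78.3  16. ] depthz 14.0 side px [316.9 209.3] r 463.0
brass 114.9 251.1 [459.7 372.4  24.5] depthz 9.4 side px [261.9 327.4] r 592.0
block 234.9 256.4 [441.2  66.6  12.5] depthz 12.8 side px [308.3 242.3] r 446.0
silver 420 229 [ 503.4 -415.3   16. ] depthz 0.0 side px [328.4 152.6] r 653.0
2.6252820627904425
```

```bash
python3 - <<'E'
from h import *
im=cv2.imread('pics/side0.png')
cv2.imwrite('pics/crop2.png',cv2.resize(im[150:350,200:360],None,fx=3,fy=3,interpolation=cv2.INTER_CUBIC))
E
```

```text
(no output)
```

View pics/crop2.png

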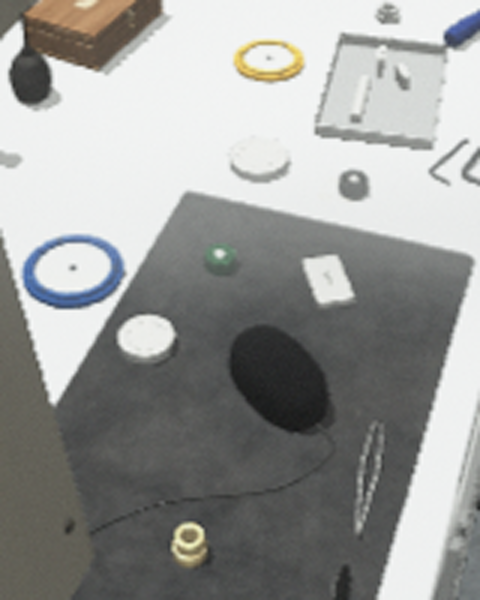

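Side view agrees with the projections to within about 1 px: blue (224,239), yellow (289,169), small disc (249,261), large disc (287,202), green (273,234), black (318,209), brass (263,328). I'll move above the large disc with the yaw squared to world axes.

```bash
python3 -m pendant '[[[0.483,-0.349,0.150],[0,0,0.4008],0.075],[[0.483,-0.349,0.150],[0,0,0.4008],0.075],[[0.483,-0.349,0.150],[0,0,0.4008],0.075],[[0.483,-0.349,0.150],[0,0,0.4008],0.075],[[0.483,-0.349,0.150],[0,0,0.4008],0.075],[[0.483,-0.349,0.150],[0,0,0.4008],0.075],[[0.483,-0.349,0.150],[0,0,0.4008],0.075],[[0.483,-0.349,0.150],[0,0,0.4008],0.075],[[0.483,-0.349,0.150],[0,0,0.4008],0.075],[[0.483,-0.349,0.150],[0,0,0.4008],0.075],[[0.483,-0.349,0.150],[0,0,0.4008],0.075],[[0.483,-0.349,0.150],[0,0,0.4008],0.075],[[0.483,-0.349,0.150],[0,0,0.4008],0.075],[[0.483,-0.349,0.150],[0,0,0.4008],0.075],[[0.483,-0.349,0.150],[0,0,0.4008],0.075],[[0.483,-0.349,0.150],[0,0,0.4008],0.075]]' 60; python3 -c "
from rig import robot;s=robot.sense();print(s['tcp_rot'].round(4),s['q'],s['contact_force'])"
```

```text
t: 1.7
eef_pos: [561.9, -90.2, 81.8]
tcp_rot: [[1.0, -0.002, 0.001], [-0.002, -1.0, -0.001], [0.001, 0.001, -1.0]]
contact_force: [0.6, -0.8, -0.4]
grip_width: 0.877
grip_force: 0.0
[[ 1.0e+00 -1.8e-03  5.0e-04]
 [-1.8e-03 -1.0e+00 -5.0e-04]
 [ 5.0e-04  5.0e-04 -1.0e+00]] [-2.05195184e+01  1.38853182e+01  1.06533094e+02 -1.98128363e-02
  5.95434521e+01  6.95950287e+01] [ 0.55044406 -0.780133   -0.36154795]
```

```bash
python3 -m pendant '[[[0,-0.001,0.03],[0,0,0],0.07],[[0,-0.001,0.06],[0,0,0],0.07],[[0,-0.001,0.075],[0,0,0],0.07],[[0,-0.001,0.077],[0,0,0],0.07],[[0,-0.001,0.079],[0,0,0],0.07],[[0,-0.001,0.080],[0,0,0],0.07],[[0,-0.001,0.081],[0,0,0],0.07],[[0,-0.001,0.082],[0,0,0],0.07],[[0,-0.001,0.083],[0,0,0],0.07],[[0,-0.001,0.083],[0,0,0],0.07]]'
```

```text
t: 2.7
eef_pos: [562.2, -87.7, -1.6]
tcp_rot: [[1.0, 0.0, 0.0], [0.0, -1.0, -0.0], [0.0, 0.0, -1.0]]
contact_force: [0.9, -0.6, 0.3]
grip_width: 0.821
grip_force: 0.0
```

```bash
python3 -m pendant '[[[0,0,0.001],[0,0,0],0.07],[[0,0,0.002],[0,0,0],0.07],[[0,0,0.002],[0,0,0],0.07]]'; python3 -m pendant '[[[0,0,0.001],[0,0,0],0.07],[[0,0,0.002],[0,0,0],0.07],[[0,0,0.002],[0,0,0],0.07]]'
```

```text
t: 3.0
eef_pos: [562.0, -87.6, -3.9]
tcp_rot: [[1.0, -0.0, -0.0], [-0.0, -1.0, 0.0], [-0.0, -0.0, -1.0]]
contact_force: [0.5, 0.4, -0.3]
grip_width: 0.818
grip_force: 0.0
t: 3.3
eef_pos: [562.0, -87.7, -5.9]
tcp_rot: [[1.0, -0.0, -0.0], [-0.0, -1.0, 0.0], [-0.0, -0.0, -1.0]]
contact_force: [-0.1, -0.7, -0.2]
grip_width: 0.818
grip_force: 0.0
```

```bash
for i in 1 2 3; do python3 -m pendant '[[[0,0,0.001],[0,0,0],0.07],[[0,0,0.0015],[0,0,0],0.07],[[0,0,0.0015],[0,0,0],0.07]]' | grep -E 'eef|contact|t:'; done
```

```text
t: 3.6
eef_pos: [562.1, -87.7, -7.3]
tcp_rot: [[1.0, 0.0, -0.0], [0.0, -1.0, 0.0], [-0.0, -0.0, -1.0]]
contact_force: [-0.5, 0.5, -0.7]
t: 3.9
eef_pos: [562.3, -87.8, -7.7]
tcp_rot: [[1.0, 0.0, -0.001], [0.0, -1.0, 0.0], [-0.001, -0.0, -1.0]]
contact_force: [-4.2, 0.6, 8.5]
t: 4.2
eef_pos: [562.3, -87.8, -7.8]
tcp_rot: [[1.0, 0.0, -0.002], [0.0, -1.0, 0.0], [-0.002, -0.0, -1.0]]
contact_force: [-10.4, 3.1, 19.9]
```

```bash
python3 -m pendant '[[[0,0,-0.0105],[0,0,0],0.07],[[0,0,-0.0105],[0,0,0],0.07],[[0,0,-0.0105],[0,0,0],0.07],[[0,0,-0.0105],[0,0,0],0.055],[[0,0,-0.0105],[0,0,0],0.055],[[0,0,-0.0105],[0,0,0],0.055],[[0,0,-0.0105],[0,0,0],0.055],[[0,0,-0.0105],[0,0,0],0.055],[[0,0,-0.0105],[0,0,0],0.055],[[0,0,-0.0105],[0,0,0],0.055]]' 60
```

```text
t: 5.2
eef_pos: [562.1, -87.7, 0.7]
tcp_rot: [[1.0, 0.0, -0.001], [0.0, -1.0, 0.0], [-0.001, -0.0, -1.0]]
contact_force: [-2.7, 0.9, 7.3]
grip_width: 0.68
grip_force: 63.0
```

```bash
python3 - <<'E'
from h import *
p,_=shot('side','s1');q,_=shot('top','t1')
w=np.zeros((400,800,3),np.uint8)
w[:,:400]=cv2.resize(p[150:230,250:330],(400,400),interpolation=cv2.INTER_CUBIC)[:,:,::-1]
w[:,400:]=cv2.resize(q[150:250,240:340],(400,400),interpolation=cv2.INTER_CUBIC)[:,:,::-1]
cv2.imwrite('pics/c3.png',w)
s=robot.sense();print(s['grip_width'],s['grip_force'],s['contact_force'],s['torque'])
E
```

```text
0.6803510561017468 63.02270214611781 [-2.91335115  0.11714304  6.00434864] [ 0.14579768  0.48584252 -0.01813528]
```

View pics/c3.png

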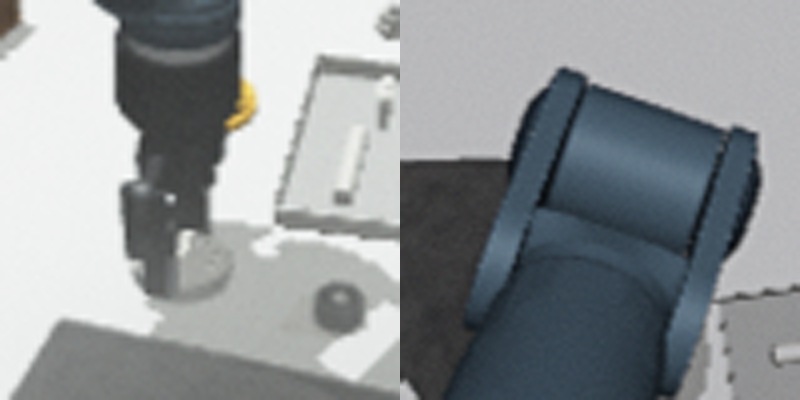

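The side crop shows the fingers around the disc (disc centre about (190,265) in the crop). I'll lift a little and check it comes up level.

```bash
python3 -m pendant '[[[0,0,-0.002],[0,0,0],0.055],[[0,0,-0.006],[0,0,0],0.055],[[0,0,-0.010],[0,0,0],0.055],[[0,0,-0.014],[0,0,0],0.055],[[0,0,-0.014],[0,0,0],0.055],[[0,0,-0.014],[0,0,0],0.055]]'; python3 - <<'E'
from h import *
p,_=shot('side','s2')
cv2.imwrite('pics/c4.png',cv2.resize(p[160:230,250:320],(700,700),interpolation=cv2.INTER_CUBIC)[100:,:,::-1])
E
```

```text
t: 5.9
eef_pos: [562.2, -87.7, 14.4]
tcp_rot: [[1.0, 0.0, 0.0], [0.0, -1.0, -0.0], [0.0, 0.0, -1.0]]
contact_force: [0.4, -0.9, -3.4]
grip_width: 0.682
grip_force: 64.5
```

View pics/c4.png

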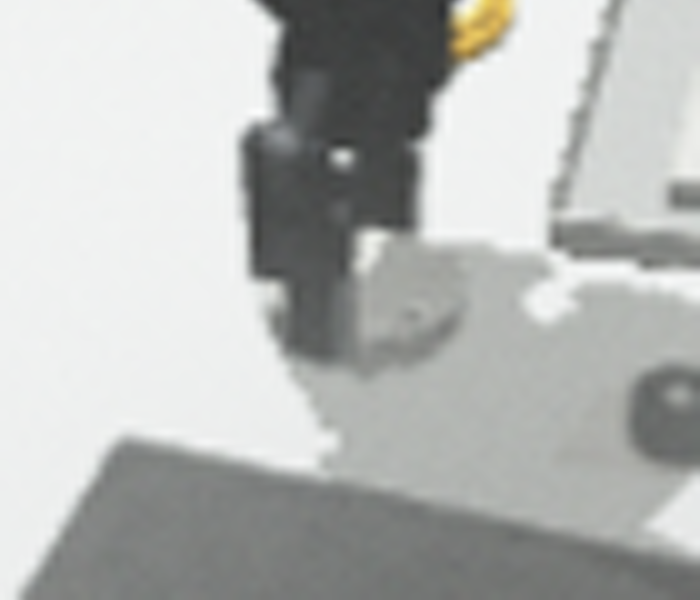

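Disc is held level and centred on the fingers (edges 268–465, finger at 315 in the crop), with a weight of about 3 N. Next is the carry to the blue stand.

```bash
python3 -m pendant '[[[0,0,-0.008],[0,0,0],0.055],[[0.005,-0.010,-0.018],[0,0,0],0.055],[[0.014,-0.027,-0.022],[0,0,0],0.055],[[0.025,-0.049,-0.022],[0,0,0],0.055],[[0.037,-0.072,-0.022],[0,0,0],0.055],[[0.049,-0.095,-0.022],[0,0,0],0.055],[[0.061,-0.118,-0.022],[0,0,0],0.055],[[0.073,-0.141,-0.022],[0,0,0],0.055],[[0.085,-0.164,-0.022],[0,0,0],0.055],[[0.096,-0.186,-0.022],[0,0,0],0.055],[[0.104,-0.202,-0.022],[0,0,0],0.055],[[0.109,-0.211,-0.018],[0,0,0],0.055],[[0.111,-0.215,-0.012],[0,0,0],0.055],[[0.111,-0.215,-0.006],[0,0,0],0.055],[[0.111,-0.215,-0.002],[0,0,0],0.055],[[0.111,-0.215,0],[0,0,0],0.055],[[0.111,-0.215,0],[0,0,0],0.055]]'; python3 - <<'E'
from h import *
p,_=shot('side','s3');q,_=shot('top','t3')
w=np.zeros((400,800,3),np.uint8)
w[:,:400]=cv2.resize(p[190:270,190:270],(400,400),interpolation=cv2.INTER_CUBIC)[:,:,::-1]
w[:,400:]=cv2.resize(q[120:220,160:260],(400,400),interpolation=cv2.INTER_CUBIC)[:,:,::-1]
cv2.imwrite('pics/c5.png',w)
E
```

```text
t: 7.65
eef_pos: [672.6, 126.6, 13.6]
tcp_rot: [[1.0, -0.001, -0.001], [-0.001, -1.0, -0.0], [-0.001, 0.0, -1.0]]
contact_force: [0.2, 0.1, -3.1]
grip_width: 0.681
grip_force: 64.8
```

View pics/c5.png

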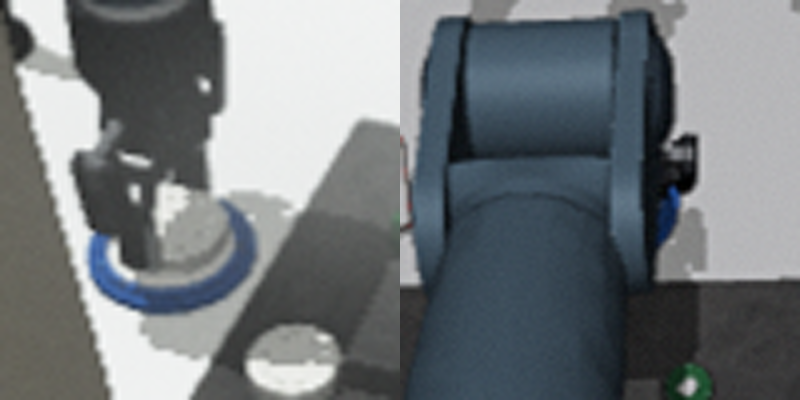

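Disc hovers over the rim, apparently concentric (rim centre about (172,258), disc inside it). Lower, then release.

```bash
python3 -m pendant '[[[0,0,0.002],[0,0,0],0.055],[[0,0,0.004],[0,0,0],0.055],[[0,0,0.005],[0,0,0],0.055],[[0,0,0.006],[0,0,0],0.055],[[0,0,0.0065],[0,0,0],0.055],[[0,0,0.007],[0,0,0],0.055],[[0,0,0.007],[0,0,0],0.055]]'
```

```text
t: 8.45
eef_pos: [673.1, 127.3, 7.2]
tcp_rot: [[1.0, 0.0, -0.0], [0.0, -1.0, 0.0], [-0.0, -0.0, -1.0]]
contact_force: [-0.3, 0.2, -2.2]
grip_width: 0.677
grip_force: 64.8
```

```bash
python3 -m pendant '[[[0,0,0.0005],[0,0,0],0.055],[[0,0,0.001],[0,0,0],0.055],[[0,0,0.001],[0,0,0],0.055]]'; python3 -m pendant '[[[0,0,0],[0,0,0],0.063],[[0,0,0],[0,0,0],0.066],[[0,0,0],[0,0,0],0.073],[[0,0,0],[0,0,0],0.073],[[0,0,0],[0,0,0],0.073],[[0,0,-0.01],[0,0,0],0.073],[[0,0,-0.03],[0,0,0],0.073],[[0,0,-0.06],[0,0,0],0.073],[[0,0,-0.06],[0,0,0],0.073]]'
```

```text
t: 8.75
eef_pos: [673.4, 127.3, 6.8]
tcp_rot: [[1.0, 0.0, 0.0], [0.0, -1.0, -0.0], [0.0, 0.0, -1.0]]
contact_force: [-1.6, -0.0, 0.4]
grip_width: 0.68
grip_force: 65.2
t: 9.65
eef_pos: [677.4, 127.5, 73.6]
tcp_rot: [[1.0, 0.0, 0.011], [0.0, -1.0, 0.0], [0.011, -0.0, -1.0]]
contact_force: [0.4, -0.2, 0.6]
grip_width: 0.855
grip_force: 0.0
```

```bash
python3 -m pendant '[[[-0.034,-0.021,0],[0,0,0],0.064],[[-0.068,-0.042,0],[0,0,0],0.064],[[-0.095,-0.058,0],[0,0,0],0.064],[[-0.102,-0.063,0.01],[0,0,0],0.064],[[-0.102,-0.063,0.03],[0,0,0],0.064],[[-0.102,-0.063,0.045],[0,0,0],0.064],[[-0.102,-0.063,0.055],[0,0,0],0.064],[[-0.102,-0.063,0.059],[0,0,0],0.064],[[-0.102,-0.063,0.061],[0,0,0],0.064],[[-0.102,-0.063,0.061],[0,0,0],0.064],[[-0.102,-0.063,0.061],[0,0,0],0.064]]'
```

```text
t: 10.75
eef_pos: [571.9, 190.2, 5.9]
tcp_rot: [[1.0, -0.0, 0.001], [-0.0, -1.0, 0.0], [0.001, -0.0, -1.0]]
contact_force: [-0.2, 0.5, -0.3]
grip_width: 0.75
grip_force: 0.0
```

Close, then lift 15 mm.

```bash
python3 -m pendant '[[[0,0,0.0005],[0,0,0],0.042],[[0,0,0.0005],[0,0,0],0.042],[[0,0,0.0005],[0,0,0],0.042],[[0,0,0.0005],[0,0,0],0.042],[[0,0,0.0005],[0,0,0],0.042],[[0,0,0.0005],[0,0,0],0.042],[[0,0,0.0005],[0,0,0],0.042]]'; python3 -m pendant '[[[0,0,-0.002],[0,0,0],0.042],[[0,0,-0.006],[0,0,0],0.042],[[0,0,-0.010],[0,0,0],0.042],[[0,0,-0.015],[0,0,0],0.042],[[0,0,-0.020],[0,0,0],0.042],[[0,0,-0.02],[0,0,0],0.042],[[0,0,-0.02],[0,0,0],0.042]]'; python3 - <<'E'
from h import *
p,_=shot('side','s4');q,_=shot('top','t4')
w=np.zeros((400,800,3),np.uint8)
w[:,:400]=cv2.resize(p[200:280,205:285],(400,400),interpolation=cv2.INTER_CUBIC)[:,:,::-1]
w[:,400:]=cv2.resize(q[140:220,170:250],(400,400),interpolation=cv2.INTER_CUBIC)[:,:,::-1]
cv2.imwrite('pics/c6.png',w)
E
```

```text
t: 11.45
eef_pos: [572.0, 190.5, 6.2]
tcp_rot: [[1.0, 0.0, 0.002], [0.0, -1.0, 0.0], [0.002, -0.0, -1.0]]
contact_force: [-1.6, -1.7, 4.8]
grip_width: 0.54
grip_force: 60.6
t: 12.15
eef_pos: [571.2, 190.3, 25.0]
tcp_rot: [[1.0, -0.0, 0.0], [-0.0, -1.0, 0.0], [0.0, -0.0, -1.0]]
contact_force: [0.1, -0.5, -1.8]
grip_width: 0.54
grip_force: 61.6
```

View pics/c6.png

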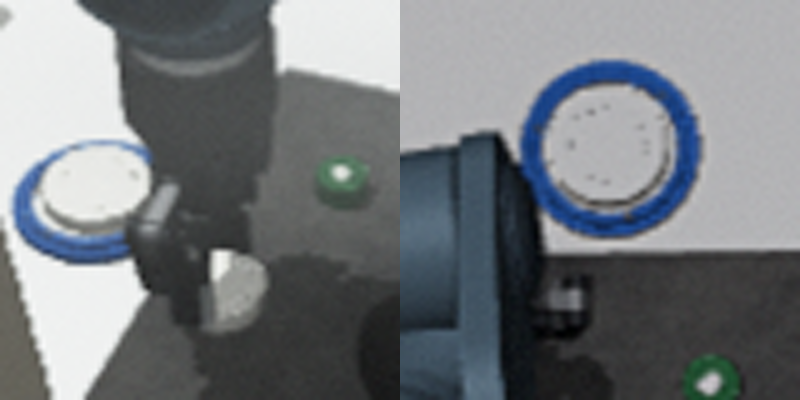

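Large disc sits flat inside the blue rim (disc about (606,143), rim (612,149) in the right crop; the difference is mostly parallax). Small disc is held. Carrying it to yellow.

```bash
python3 -m pendant '[[[0,0.005,-0.010],[0,0,0],0.042],[[0.001,0.015,-0.02],[0,0,0],0.042],[[0.003,0.035,-0.02],[0,0,0],0.042],[[0.005,0.060,-0.02],[0,0,0],0.042],[[0.008,0.090,-0.02],[0,0,0],0.042],[[0.011,0.120,-0.02],[0,0,0],0.042],[[0.013,0.150,-0.02],[0,0,0],0.042],[[0.016,0.180,-0.02],[0,0,0],0.042],[[0.019,0.210,-0.02],[0,0,0],0.042],[[0.021,0.240,-0.02],[0,0,0],0.042],[[0.024,0.270,-0.02],[0,0,0],0.042],[[0.027,0.300,-0.02],[0,0,0],0.042],[[0.029,0.330,-0.02],[0,0,0],0.042],[[0.032,0.360,-0.02],[0,0,0],0.042],[[0.034,0.390,-0.02],[0,0,0],0.042],[[0.037,0.420,-0.02],[0,0,0],0.042],[[0.039,0.444,-0.02],[0,0,0],0.042],[[0.040,0.458,-0.02],[0,0,0],0.042],[[0.041,0.4655,-0.02],[0,0,0],0.042],[[0.041,0.4655,-0.02],[0,0,0],0.042]]'
python3 -m pendant '[[[0,0,0.010],[0,0,0],0.042],[[0,0,0.018],[0,0,0],0.042],[[0,0,0.024],[0,0,0],0.042],[[0,0,0.028],[0,0,0],0.042],[[0,0,0.028],[0,0,0],0.042],[[0,0,0.028],[0,0,0],0.042]]'
python3 - <<'E'
from h import *
print(world('top',210.9,168.1,18))
p,_=shot('side','s5');q,_=shot('top','t5')
w=np.zeros((400,800,3),np.uint8)
w[:,:400]=cv2.resize(p[120:200,250:330],(400,400),interpolation=cv2.INTER_CUBIC)[:,:,::-1]
w[:,400:]=cv2.resize(q[140:240,310:410],(400,400),interpolation=cv2.INTER_CUBIC)[:,:,::-1]
cv2.imwrite('pics/c7.png',w)
E
```

```text
t: 14.25
eef_pos: [612.2, -275.9, 45.2]
tcp_rot: [[1.0, -0.001, 0.0], [-0.001, -1.0, -0.0], [0.0, 0.0, -1.0]]
contact_force: [-0.4, 0.9, -2.0]
grip_width: 0.535
grip_force: 61.9
t: 14.85
eef_pos: [612.3, -275.1, 16.8]
tcp_rot: [[1.0, 0.0, -0.0], [0.0, -1.0, 0.0], [-0.0, -0.0, -1.0]]
contact_force: [-0.9, -0.7, -1.5]
grip_width: 0.536
grip_force: 61.9
[673.46451241 127.56278426  18.        ]
```

View pics/c7.png

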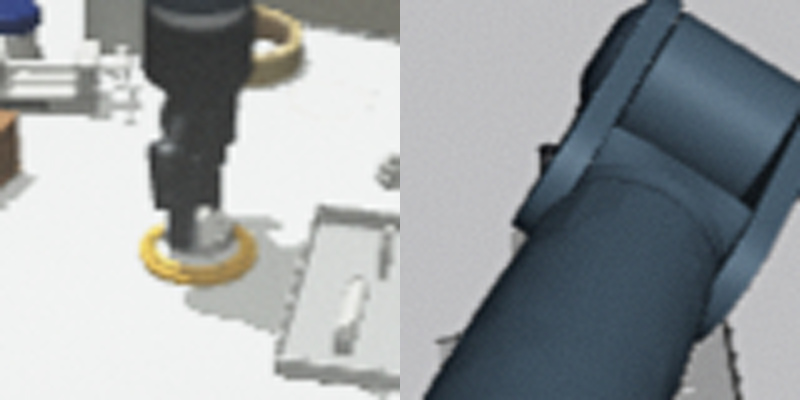

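Disc hovers over the yellow rim (rim centre about (200,250) in the crop). Lowering.

```bash
python3 -m pendant '[[[0,0,0.003],[0,0,0],0.042],[[0,0,0.005],[0,0,0],0.042],[[0,0,0.006],[0,0,0],0.042],[[0,0,0.0065],[0,0,0],0.042],[[0,0,0.007],[0,0,0],0.042],[[0,0,0.007],[0,0,0],0.042]]'; python3 -m pendant '[[[0,0,0.0003],[0,0,0],0.042],[[0,0,0.0006],[0,0,0],0.042],[[0,0,0.0006],[0,0,0],0.042]]'
```

```text
t: 15.55
eef_pos: [612.2, -275.2, 9.8]
tcp_rot: [[1.0, 0.0, 0.0], [0.0, -1.0, 0.0], [0.0, -0.0, -1.0]]
contact_force: [0.1, -0.7, -0.9]
grip_width: 0.537
grip_force: 61.9
t: 15.85
eef_pos: [612.3, -275.2, 9.7]
tcp_rot: [[1.0, 0.0, -0.0], [0.0, -1.0, -0.0], [-0.0, 0.0, -1.0]]
contact_force: [-1.5, 1.1, 3.0]
grip_width: 0.541
grip_force: 62.4
```

```bash
python3 -m pendant '[[[0,0,0],[0,0,0],0.052],[[0,0,0],[0,0,0],0.055],[[0,0,0],[0,0,0],0.062],[[0,0,0],[0,0,0],0.062],[[0,0,-0.01],[0,0,0],0.062],[[0,0,-0.03],[0,0,0],0.062],[[0,0,-0.06],[0,0,0],0.062],[[-0.02,-0.025,-0.06],[0,0,0],0.05],[[-0.04,-0.05,-0.06],[0,0,0],0.048],[[-0.063,-0.08,-0.06],[0,0,0],0.048],[[-0.087,-0.11,-0.06],[0,0,0],0.048],[[-0.111,-0.14,-0.06],[0,0,0],0.048],[[-0.135,-0.17,-0.06],[0,0,0],0.048],[[-0.1565,-0.197,-0.06],[0,0,0],0.048],[[-0.1565,-0.197,-0.03],[0,0,0],0.048],[[-0.1565,-0.197,-0.01],[0,0,0],0.048],[[-0.1565,-0.197,0],[0,0,0],0.048],[[-0.1565,-0.197,0.005],[0,0,0],0.048],[[-0.1565,-0.197,0.005],[0,0,0],0.048]]' 40; python3 - <<'E'
from h import *
q,_=shot('top','t6');p,_=shot('side','s6')
w=np.zeros((400,800,3),np.uint8)
w[:,:400]=cv2.resize(q[150:230,324:404],(400,400),interpolation=cv2.INTER_CUBIC)[:,:,::-1]
w[:,400:]=cv2.resize(p[160:240,280:360],(400,400),interpolation=cv2.INTER_CUBIC)[:,:,::-1]
cv2.imwrite('pics/c8.png',w)
E
```

```text
t: 17.75
eef_pos: [455.9, -78.4, 4.3]
tcp_rot: [[1.0, -0.0, -0.0], [-0.0, -1.0, 0.0], [-0.0, -0.0, -1.0]]
contact_force: [0.7, -0.2, 0.7]
grip_width: 0.566
grip_force: 0.0
```

View pics/c8.png

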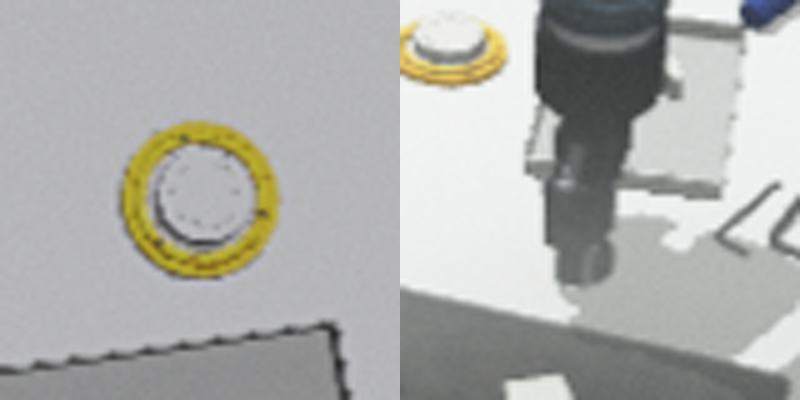

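Small disc is flat and centred in the yellow rim ((206,192) in crop vs rim (200,199), as parallax predicts); fingers surround the black specimen.

```bash
python3 -m pendant '[[[0,0,0],[0,0,0],0.022],[[0,0,0],[0,0,0],0.022],[[0,0,0],[0,0,0],0.022],[[0,0,0],[0,0,0],0.022],[[0,0,0],[0,0,0],0.022],[[0,0,0],[0,0,0],0.022]]' ; python3 -m pendant '[[[0,0,-0.005],[0,0,0],0.022],[[0,0,-0.02],[0,0,0],0.022],[[0.005,0.006,-0.04],[0,0,0],0.022],[[0.018,0.022,-0.04],[0,0,0],0.022],[[0.036,0.045,-0.04],[0,0,0],0.022],[[0.055,0.07,-0.04],[0,0,0],0.022],[[0.075,0.094,-0.04],[0,0,0],0.022],[[0.095,0.119,-0.04],[0,0,0],0.022],[[0.115,0.144,-0.04],[0,0,0],0.022],[[0.135,0.169,-0.04],[0,0,0],0.022],[[0.150,0.188,-0.04],[0,0,0],0.022],[[0.157,0.197,-0.036],[0,0,0],0.022],[[0.157,0.197,-0.03],[0,0,0],0.022],[[0.157,0.197,-0.025],[0,0,0],0.022],[[0.157,0.197,-0.022],[0,0,0],0.022],[[0.157,0.197,-0.021],[0,0,0],0.022],[[0.157,0.197,-0.021],[0,0,0],0.022]]'
```

```text
t: 18.45
eef_pos: [456.5, -78.6, 5.2]
tcp_rot: [[1.0, 0.0, 0.001], [0.0, -1.0, -0.001], [0.001, 0.001, -1.0]]
contact_force: [-1.7, 0.6, 6.0]
grip_width: 0.319
grip_force: 39.5
t: 20.15
eef_pos: [612.3, -274.5, 25.0]
tcp_rot: [[1.0, 0.0, -0.001], [0.0, -1.0, 0.0], [-0.001, -0.0, -1.0]]
contact_force: [0.2, 0.5, -0.0]
grip_width: 0.323
grip_force: 39.6
```

```bash
python3 -m pendant '[[[0,0,0.0005],[0,0,0],0.022],[[0,0,0.001],[0,0,0],0.022],[[0,0,0.0015],[0,0,0],0.022],[[0,0,0.0015],[0,0,0],0.022]]' | grep -E '^eef|contact';python3 -m pendant '[[[0,0,0.0003],[0,0,0],0.022],[[0,0,0.0006],[0,0,0],0.022],[[0,0,0.0006],[0,0,0],0.022]]' | grep -E '^eef|contact'
```

```text
eef_pos: [612.6, -275.2, 23.7]
contact_force: [-0.7, -0.0, 0.4]
eef_pos: [612.7, -275.3, 23.3]
contact_force: [-0.2, -0.1, 0.7]
```

```bash
python3 -m pendant '[[[0,0,0.0003],[0,0,0],0.022],[[0,0,0.0006],[0,0,0],0.022],[[0,0,0.0006],[0,0,0],0.022]]' | grep -E '^eef|contact'
```

```text
eef_pos: [612.8, -275.3, 23.2]
contact_force: [-2.6, 1.1, 5.6]
```

```bash
python3 -m pendant '[[[0,0,0],[0,0,0],0.032],[[0,0,0],[0,0,0],0.036],[[0,0,0],[0,0,0],0.048],[[0,0,0],[0,0,0],0.048],[[0,0,-0.01],[0,0,0],0.048],[[0,0,-0.03],[0,0,0],0.048],[[0,0,-0.06],[0,0,0],0.048],[[-0.008,-0.04,-0.06],[0,0,0],0.048],[[-0.017,-0.085,-0.06],[0,0,0],0.048],[[-0.026,-0.130,-0.06],[0,0,0],0.048],[[-0.035,-0.175,-0.06],[0,0,0],0.048],[[-0.044,-0.220,-0.06],[0,0,0],0.048],[[-0.053,-0.265,-0.06],[0,0,0],0.048],[[-0.062,-0.31,-0.06],[0,0,0],0.048],[[-0.068,-0.349,-0.06],[0,0,0],0.048],[[-0.068,-0.349,-0.03],[0,0,0],0.048],[[-0.068,-0.349,-0.005],[0,0,0],0.048],[[-0.068,-0.349,0.010],[0,0,0],0.048],[[-0.068,-0.349,0.0155],[0,0,0],0.048],[[-0.068,-0.349,0.0155],[0,0,0],0.048]]'; python3 -m pendant '[[[0,0,0],[0,0,0],0.048],[[0,0,0],[0,0,0],0.048]]'; python3 - <<'E'
from h import *
q,_=shot('top','t7');p,_=shot('side','s7')
w=np.zeros((400,800,3),np.uint8)
w[:,:400]=cv2.resize(q[150:230,324:404],(400,400),interpolation=cv2.INTER_CUBIC)[:,:,::-1]
w[:,400:]=cv2.resize(p[180:260,230:310],(400,400),interpolation=cv2.INTER_CUBIC)[:,:,::-1]
cv2.imwrite('pics/c9.png',w)
E
```

```text
t: 23.15
eef_pos: [544.7, 73.5, 6.9]
tcp_rot: [[1.0, -0.001, -0.001], [-0.001, -1.0, 0.0], [-0.001, -0.0, -1.0]]
contact_force: [-0.3, 0.5, -0.3]
grip_width: 0.561
grip_force: 0.0
t: 23.35
eef_pos: [545.8, 73.5, 8.3]
tcp_rot: [[1.0, -0.0, 0.002], [-0.0, -1.0, -0.0], [0.002, 0.0, -1.0]]
contact_force: [0.7, 0.6, 0.4]
grip_width: 0.563
grip_force: 0.0
```

View pics/c9.png

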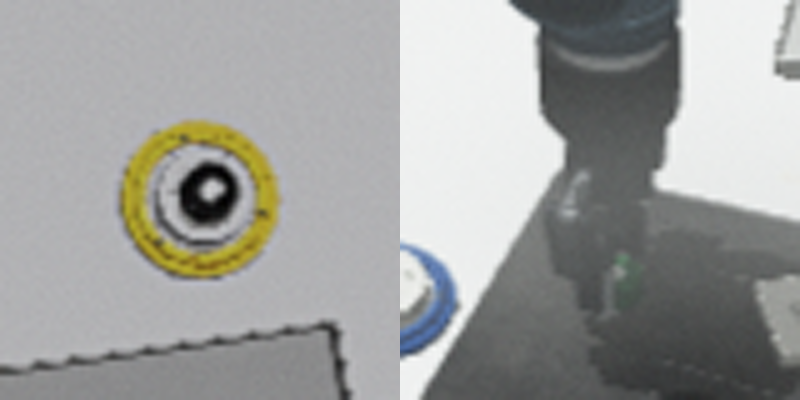

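Black specimen is centred on the small disc ((210,192) vs (206,192)); green is between the fingers.

```bash
python3 -m pendant '[[[0,0,0],[0,0,0],0.022],[[0,0,0],[0,0,0],0.022],[[0,0,0],[0,0,0],0.022],[[0,0,0],[0,0,0],0.022],[[0,0,0],[0,0,0],0.022],[[0,0,0],[0,0,0],0.022]]' ; python3 -m pendant '[[[0,0,-0.005],[0,0,0],0.022],[[0,0,-0.02],[0,0,0],0.022],[[0.003,-0.001,-0.04],[0,0,0],0.022],[[0.015,-0.006,-0.04],[0,0,0],0.022],[[0.035,-0.015,-0.04],[0,0,0],0.022],[[0.058,-0.024,-0.04],[0,0,0],0.022],[[0.081,-0.034,-0.04],[0,0,0],0.022],[[0.104,-0.044,-0.04],[0,0,0],0.022],[[0.120,-0.050,-0.04],[0,0,0],0.022],[[0.1285,-0.054,-0.036],[0,0,0],0.022],[[0.1285,-0.054,-0.03],[0,0,0],0.022],[[0.1285,-0.054,-0.025],[0,0,0],0.022],[[0.1285,-0.054,-0.021],[0,0,0],0.022],[[0.1285,-0.054,-0.019],[0,0,0],0.022],[[0.1285,-0.054,-0.018],[0,0,0],0.022],[[0.1285,-0.054,-0.018],[0,0,0],0.022],[[0.1285,-0.054,-0.018],[0,0,0],0.022]]'
```

```text
t: 24.05
eef_pos: [545.2, 73.8, 7.7]
tcp_rot: [[1.0, 0.0, 0.001], [0.0, -1.0, -0.0], [0.001, 0.0, -1.0]]
contact_force: [-2.3, -0.4, 6.0]
grip_width: 0.318
grip_force: 39.6
t: 25.75
eef_pos: [673.3, 127.7, 25.3]
tcp_rot: [[1.0, -0.0, 0.0], [-0.0, -1.0, 0.0], [0.0, -0.0, -1.0]]
contact_force: [-0.4, 0.2, -0.2]
grip_width: 0.322
grip_force: 39.5
```

```bash
python3 -m pendant '[[[0,0,0.0005],[0,0,0],0.022],[[0,0,0.001],[0,0,0],0.022],[[0,0,0.001],[0,0,0],0.022]]' | grep -E '^eef|contact'
```

```text
eef_pos: [673.2, 127.8, 24.0]
contact_force: [-0.2, 0.0, -0.5]
```

```bash
python3 -m pendant '[[[0,0,0.0005],[0,0,0],0.022],[[0,0,0.0008],[0,0,0],0.022],[[0,0,0.0008],[0,0,0],0.022]]' | grep -E '^eef|contact'; python3 -m pendant '[[[0,0,0.0002],[0,0,0],0.022],[[0,0,0.0005],[0,0,0],0.022],[[0,0,0.0005],[0,0,0],0.022]]' | grep -E '^eef|contact'
```

```text
eef_pos: [673.2, 127.8, 23.3]
contact_force: [-0.6, 0.0, 1.1]
eef_pos: [673.3, 127.8, 23.2]
contact_force: [-2.8, -0.5, 5.1]
```

```bash
python3 -m pendant '[[[0,0,0],[0,0,0],0.032],[[0,0,0],[0,0,0],0.036],[[0,0,0],[0,0,0],0.048],[[0,0,0],[0,0,0],0.048],[[0,0,-0.01],[0,0,0],0.048],[[0,0,-0.03],[0,0,0],0.048],[[0,0,-0.06],[0,0,0],0.048],[[-0.02,-0.023,-0.06],[0,0,0],0.044],[[-0.045,-0.052,-0.06],[0,0,0],0.044],[[-0.075,-0.086,-0.06],[0,0,0],0.044],[[-0.105,-0.120,-0.06],[0,0,0],0.044],[[-0.135,-0.155,-0.06],[0,0,0],0.044],[[-0.165,-0.189,-0.06],[0,0,0],0.044],[[-0.195,-0.223,-0.06],[0,0,0],0.044],[[-0.2135,-0.2445,-0.06],[0,0,0],0.044],[[-0.2135,-0.2445,-0.04],[0,0,0],0.044],[[-0.2135,-0.2445,-0.02],[0,0,0],0.044],[[-0.2135,-0.2445,-0.005],[0,0,0],0.044],[[-0.2135,-0.2445,0.007],[0,0,0],0.044],[[-0.2135,-0.2445,0.007],[0,0,0],0.044]]'; python3 -m pendant '[[[0,0,0],[0,0,0],0.044],[[0,0,0],[0,0,0],0.044]]'; python3 - <<'E'
from h import *
q,_=shot('top','t8');p,_=shot('side','s8')
w=np.zeros((400,800,3),np.uint8)
w[:,:400]=cv2.resize(q[130:210,170:250],(400,400),interpolation=cv2.INTER_CUBIC)[:,:,::-1]
w[:,400:]=cv2.resize(p[280:360,220:300],(400,400),interpolation=cv2.INTER_CUBIC)[:,:,::-1]
cv2.imwrite('pics/c10.png',w)
E
```

```text
t: 28.65
eef_pos: [458.7, 371.5, 14.1]
tcp_rot: [[1.0, -0.0, -0.003], [-0.0, -1.0, -0.001], [-0.003, 0.001, -1.0]]
contact_force: [0.4, -0.3, -0.1]
grip_width: 0.517
grip_force: 0.0
t: 28.85
eef_pos: [460.6, 372.6, 16.7]
tcp_rot: [[1.0, -0.0, 0.002], [-0.0, -1.0, 0.001], [0.002, -0.001, -1.0]]
contact_force: [-0.0, 0.7, -0.0]
grip_width: 0.515
grip_force: 0.0
```

View pics/c10.png

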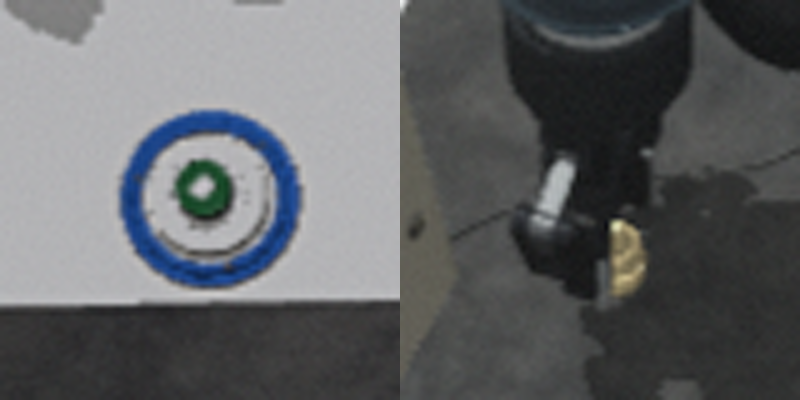

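Green is centred on the large disc ((204,190) vs (206,193)). The collar is between the fingers, perhaps a couple of mm toward −x, so I shift slightly and close.

```bash
python3 -m pendant '[[[-0.002,0,0.001],[0,0,0],0.044],[[-0.002,0,0.001],[0,0,0],0.044],[[-0.002,0,0.001],[0,0,0],0.014],[[-0.002,0,0.001],[0,0,0],0.014],[[-0.002,0,0.001],[0,0,0],0.014],[[-0.002,0,0.001],[0,0,0],0.014],[[-0.002,0,0.001],[0,0,0],0.014],[[-0.002,0,0.001],[0,0,0],0.014],[[-0.002,0,0.001],[0,0,0],0.014]]' ; python3 -m pendant '[[[0,0,-0.005],[0,0,0],0.014],[[0,0,-0.02],[0,0,0],0.014],[[0,0,-0.04],[0,0,0],0.014],[[0,0,-0.06],[0,0,0],0.014],[[0,0,-0.06],[0,0,0],0.014],[[0,0,-0.06],[0,0,0],0.014]]'; python3 - <<'E'
from h import *
print(world('top',210.4,167.6,33))
p,_=shot('side','s9')
cv2.imwrite('pics/c11.png',cv2.resize(p[260:340,220:300],(560,560),interpolation=cv2.INTER_CUBIC)[:,:,::-1])
s=robot.sense()['eef_pos'];c=robot.camera_params('side');V=np.array(c['view'])
for dy in(0,10.8):
  for z in(s[2]-12,s[2],s[2]+10):
    q=np.array(c['camera_matrix'])@(V[:3,:3]@[s[0],s[1]+dy,z]+V[:3,3]);print(dy,z,((q[:2]/q[2]-[220,260]+.5)*7).round())
E
```

```text
t: 29.85
eef_pos: [457.9, 372.4, 15.0]
tcp_rot: [[1.0, 0.0, 0.0], [0.0, -1.0, 0.0], [0.0, -0.0, -1.0]]
contact_force: [-1.7, -0.2, 4.3]
grip_width: 0.223
grip_force: 39.2
t: 30.45
eef_pos: [457.8, 372.3, 75.2]
tcp_rot: [[1.0, -0.0, 0.001], [-0.0, -1.0, 0.0], [0.001, -0.0, -1.0]]
contact_force: [-0.2, 0.9, -0.8]
grip_width: 0.227
grip_force: 39.1
[671.61940565 127.03275403  33.        ]
0 62.15557138895625 [302. 404.]
0 74.15557138895625 [300. 381.]
0 84.15557138895625 [299. 360.]
10.8 62.15557138895625 [289. 433.]
10.8 74.15557138895625 [287. 409.]
10.8 84.15557138895625 [286. 389.]
```

View pics/c11.png

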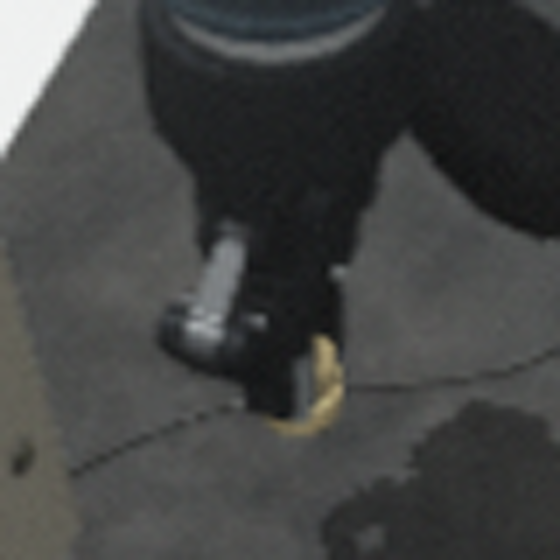

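Collar is upright and centred in the grip (base right edge 344 → centre about 301, predicted 302). Carry it over the green specimen.

```bash
python3 -m pendant '[[[0.006,0.007,0],[0,0,0],0.014],[[0.018,0.021,0],[0,0,0],0.014],[[0.036,0.041,0],[0,0,0],0.014],[[0.056,0.064,0],[0,0,0],0.014],[[0.076,0.087,0],[0,0,0],0.014],[[0.096,0.109,0],[0,0,0],0.014],[[0.116,0.132,0],[0,0,0],0.014],[[0.136,0.155,0],[0,0,0],0.014],[[0.156,0.178,0],[0,0,0],0.014],[[0.176,0.201,0],[0,0,0],0.014],[[0.194,0.221,0],[0,0,0],0.014],[[0.207,0.236,0],[0,0,0],0.014],[[0.215,0.245,0],[0,0,0],0.014],[[0.215,0.245,0.006],[0,0,0],0.014],[[0.215,0.245,0.014],[0,0,0],0.014],[[0.215,0.245,0.021],[0,0,0],0.014],[[0.215,0.245,0.025],[0,0,0],0.014],[[0.215,0.245,0.026],[0,0,0],0.014],[[0.215,0.245,0.026],[0,0,0],0.014],[[0.215,0.245,0.026],[0,0,0],0.014]]'; python3 - <<'E'
from h import *
p,_=shot('side','s10')
cv2.imwrite('pics/c12.png',cv2.resize(p[180:260,190:270],(560,560),interpolation=cv2.INTER_CUBIC)[:,:,::-1])
E
```

```text
t: 32.5
eef_pos: [672.9, 127.5, 49.1]
tcp_rot: [[1.0, 0.0, 0.001], [0.0, -1.0, 0.0], [0.001, -0.0, -1.0]]
contact_force: [-0.2, 0.5, -0.2]
grip_width: 0.225
grip_force: 39.1
```

View pics/c12.png

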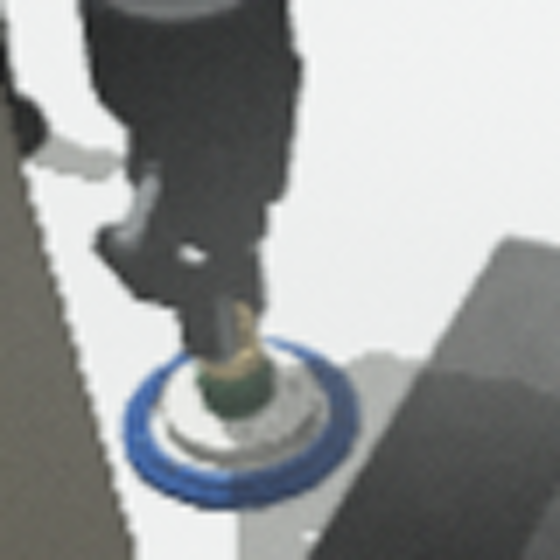

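Collar is directly above the green specimen (green centred at x≈237, collar right edge 265). Lower to contact.

```bash
python3 -m pendant '[[[0,0,0.001],[0,0,0],0.014],[[0,0,0.002],[0,0,0],0.014],[[0,0,0.0025],[0,0,0],0.014],[[0,0,0.0025],[0,0,0],0.014]]' | grep -E '^eef|contact'; python3 -m pendant '[[[0,0,0.0003],[0,0,0],0.014],[[0,0,0.0006],[0,0,0],0.014],[[0,0,0.0006],[0,0,0],0.014]]' | grep -E '^eef|contact'
```

```text
eef_pos: [672.6, 127.2, 46.1]
contact_force: [-0.9, -0.0, -1.1]
eef_pos: [672.7, 127.3, 45.6]
contact_force: [0.6, -1.1, -1.0]
```

```bash
python3 -m pendant '[[[0,0,0.0002],[0,0,0],0.014],[[0,0,0.0005],[0,0,0],0.014],[[0,0,0.0005],[0,0,0],0.014]]' | grep -E '^eef|contact'; python3 -m pendant '[[[0,0,0.0002],[0,0,0],0.014],[[0,0,0.0004],[0,0,0],0.014],[[0,0,0.0004],[0,0,0],0.014]]' | grep -E '^eef|contact'
```

```text
eef_pos: [672.8, 127.3, 45.5]
contact_force: [-1.6, -0.6, 0.9]
eef_pos: [673.0, 127.3, 45.5]
contact_force: [-1.8, 0.6, 5.5]
```

Contact made; release, rise, and back away toward the robot for a final look.

```bash
python3 -m pendant '[[[0,0,0],[0,0,0],0.023],[[0,0,0],[0,0,0],0.026],[[0,0,0],[0,0,0],0.032],[[0,0,0],[0,0,0],0.044],[[0,0,0],[0,0,0],0.044],[[0,0,-0.005],[0,0,0],0.044],[[0,0,-0.02],[0,0,0],0.044],[[0,0,-0.05],[0,0,0],0.044],[[0,0,-0.09],[0,0,0],0.044],[[-0.03,0.03,-0.1],[0,0,0],0.044],[[-0.07,0.07,-0.1],[0,0,0],0.044],[[-0.11,0.11,-0.1],[0,0,0],0.044],[[-0.15,0.15,-0.1],[0,0,0],0.044],[[-0.18,0.18,-0.1],[0,0,0],0.044],[[-0.20,0.20,-0.1],[0,0,0],0.044],[[-0.20,0.20,-0.1],[0,0,0],0.044],[[-0.20,0.20,-0.1],[0,0,0],0.044],[[-0.20,0.20,-0.1],[0,0,0],0.044]]'; python3 - <<'E'
from h import *
p,_=shot('side','s11');q,_=shot('top','t11')
r=lambda a:cv2.resize(a,(390,290),interpolation=cv2.INTER_CUBIC)[:,:,::-1]
w=np.zeros((590,790,3),np.uint8)
w[:290,:390]=r(p[210:268,185:263]);w[:290,400:]=r(q[140:198,173:251])
w[300:,:390]=r(p[140:198,250:328]);w[300:,400:]=r(q[160:218,325:403])
cv2.imwrite('pics/c13.png',w)
E
```

```text
t: 35.65
eef_pos: [473.7, -72.5, 145.8]
tcp_rot: [[1.0, 0.001, 0.002], [0.001, -1.0, -0.001], [0.002, 0.001, -1.0]]
contact_force: [0.5, -0.4, 1.5]
grip_width: 0.516
grip_force: 0.0
```

View pics/c13.png

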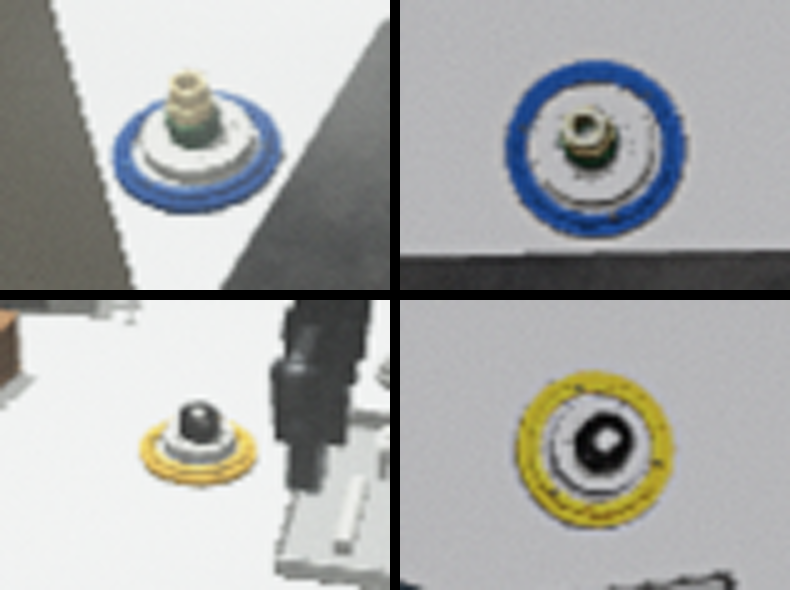

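Both stacks stand upright and concentric; the collar top at (587,128) matches the parallax expected above the green specimen to within about 2 mm. Handing in.

```bash
python3 -c "from rig import robot;print(robot.hand_in())"
```

```text
the job is handed in; nothing more can be done
None
```

Both hardness-check sets are built and handed in after about 36 s of robot time; the last pictures showed both stacks upright and centred to about 2 mm, the silver collar and steel block were never approached, and no verdict came back.

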